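# Close the chip holder and hold it shut

## Task

Close the split chip holder: pick up its loose blue upper half by the black handle, turn it so that the yellow-marked ends of both halves match, and lower it gently, not dropping it, over the two dowels of the aluminium lower half. Then press it down, firmly but slowly, against the sprung chip table until the two halves meet flat all round, and finish while still holding it pressed shut (the springs lift it again if you let go). Leave the other things on the bench where they are.

Things in the scene. Friction and masses are not known exactly. Their poses are not given: they have to be found in the camera images.
- base: Lower half of the chip holder, fixed to the bench, on the left or right, turned up to 30 degrees: aluminium block (72 x 128 mm in x, y) on a dark foot plate (100 x 156 x 8 mm); its flat top face (the land) is 38 mm above the bench. Origin under the centre at bench level, z up; +y points to the end with the yellow stripe. Two steel dowels stand up from the land.
- dowel_big (a point): Foot of the thick dowel, on its axis at land height, at y = +42 mm of the lower half (yellow end). The dowel is 14 mm in diameter and 18 mm tall: 12 mm straight, then tapering to 8 mm.
- dowel_small (a point): Foot of the thin dowel, on its axis at land height, at y = -42 mm of the lower half. The dowel is 10 mm in diameter and 18 mm tall: 12 mm straight, then tapering to 4 mm.
- platen (a joint): Sprung black chip table (38 x 48 mm) with a glass chip on it, in the middle of the lower half. 0: up, the chip standing 5 mm proud of the land; grows as it is pressed down (m); 0.005: flush, halves closed. Pushes up with 6 N at 0 and 11 N at 0.005, more than the upper half's weight.
- upper: Loose upper half, 0.28 kg (varies by a quarter), turned up to 35 degrees: blue plate 68 x 124 x 20 mm (x, y, z) lying flat on the bench, underside down. Origin at the centre of its underside, z up; +y points to the end with the yellow stripe. A black handle block stands on its middle; two through holes fit the dowels one way round only. Four screw heads 3 mm high at x = +-25, y = +-30 mm.
- hole_big (a point): Centre of the lower mouth of the 16 mm through hole, at y = +42 mm on the underside of the upper half (yellow end); meets dowel_big when closed.
- hole_small (a point): Centre of the lower mouth of the 12 mm through hole, at y = -42 mm on the underside of the upper half; meets dowel_small when closed.
- handle (a point): Centre of the black handle block, 38 mm above the underside of the upper half. The block is 28 mm (x) by 44 mm (y), 36 mm tall, from 20 to 56 mm above the underside.
- dropper_bottle: White dropper bottle, 28 mm across, 74 mm tall; origin under its centre. Bystander.
- sample_jar: Small jar with a green lid, 34 mm across, 48 mm tall; origin under its centre. Bystander.
- tape_roll: Roll of beige tape lying flat, 100 mm across, 25 mm tall; origin under its centre. Bystander.
- slide_box: Red-orange slide box, 72 x 92 x 30 mm; origin under its centre. Bystander.
- timer: White bench timer with green keys, 54 x 58 x 71 mm tall; origin under its centre. Bystander.
Things that resemble listed ones, but are neither listed nor needed, are in the scene too. Leave any brown or orange look-alike of the upper alone.

How it is judged:
By the outcome, as a careful person would: the job done as asked, in the order asked, and still so for the second after the job is handed in, while the arm keeps its last pose, push and grip.
It also fails if it takes over 40 s, if anything falls off the work surface, if the arm or the gripper's body presses on something with over 40 N, if the wrist force passes 120 N, or if a joint passes its speed limit or range.

## Robot

A 6-joint arm with a two-finger parallel gripper is mounted at the origin on a cart in front of the work surface, level with it; the furniture and walls round the work are solid. World frame = base frame: x ahead of the robot, y to its left, z up, the work surface at z = 0. Lengths are in m, angles in rad, forces in N, time in s.
With the tool pointing down it reaches from about 0.425 to 0.95 m from the base axis. Payload 3.5 kg.
Tool frame: the origin (TCP) lies on the mounting face of the last link; the fingertips stand 173 mm ahead of it and the grasp point (between the pads) lies 155 mm ahead of it; z points along the fingers, y is the line along which they close (so a half turn about z gives the same grasp; the last joint's range is limited). The gripper opens to 85 mm and grips with 20 to 120 N. Pads are 22 mm wide; open, the fingers measure 114 mm over their backs; the gripper's body (76 mm by 85 mm) begins 54 mm behind the grasp point. The pads swing forward as they close: fully open they stand 13 mm farther back than shut.
Start: joints at [-0.15, 0.286, 1.577, -0, 1.279, -0.15], TCP at [0.675, 0, 0.405] pointing down, gripper open.
Joint ranges: [-2.77, 2.77], [-0.9, 2.22], [0.21, 2.48], [-1.53, 4.67], [0.24, 2.81], [-2.84, 2.84]. Speed limits (rad/s): [2.79, 2.79, 3.14, 3.14, 3.14, 3.14].

## Interface

Orientations are given as a unit quaternion [w, x, y, z].
In Python, from workcell import env, vision gives the robot as it stands.
- The arm moves only by the shell command python3 -m creep 'ROWS'. ROWS is JSON, a list that holds one entry, the list of rows, each a list of 7 numbers: the opening, from 0 (shut) to 1 (fully open), then the shift along the world's x, y, z scaled (see below), then the turn, a rotation vector about the world's x, y, z scaled (see below). A call has 1 to 12 rows; each row shifts and turns the commanded pose from where the row before left it; what a row does not reach is not made up. The controller multiplies each number of a shift by 25 mm and each number of a turn by 0.12 rad. A row lasts 1/10 s, in which the tool goes at most 50 mm and 8.59 degrees, less where a joint would pass 70% of its speed; a pose out of reach is approached as far as the arm can. A call with a number of a shift or a turn outside -1 to 1 is refused whole. A call with a gripper value outside its range is refused whole. The fingers move at their own pace and stop on an object; the grip force is fixed at half the most. Time passes only in rows, so rows that do not move let the fingers close. It gives the time, the measured TCP pose, the force, the opening and the grip force at its end, in the units of the state.
- env.get_obs(): the state, without advancing time (a new reading comes with each control period).
- vision.get_image(name): name is "scene" or "side" or "wrist"; returns a dict with "img" (480x640x3 uint8, blue, green, red), "range_z" (480x640 float32, m along the optical axis (not along the pixel's ray), 0 where there is no reading), "fovy" (degrees; the focal length in pixels is half the picture's height over the tangent of half this angle, whatever the lens; pixels are square), "cx", "cy" (the principal point, pixels), "xyz" and "attitude" of the camera in the world. Camera axes: x right, y down, z forward; pixel columns grow to the right and rows downward; lengths in m; the calibration is good to about 2 mm. The wrist camera is an equidistant fisheye: a pixel r from the principal point sees the ray r / f radians off the axis. A picture is of the moment at which its call begins.
- env.hand_in(): hands the job in; it is judged then, once.
Trained networks look in the newest picture that a camera, given by its name, has taken for a name from the list of things; names that differ only in an ending like _2 or _b are one class to them, and where a whole thing is asked for, a point or a joint stands for the part that bears it (a point fixed in the world has none). Each returns a list of dicts, best first, with "conf" (0 to 1); they miss things now and then, are a little off and sometimes report something else, mostly with a low value. They report only what shows in the picture. A call takes as long as a camera call. They do not tell look-alikes from the thing itself.
- vision.find_in(query, camera): "extent" ([left, top, right, bottom] in pixels, round what is visible of it).
- vision.cut_out(query, camera): "mask" (480x640 bool, what is visible of it) and "extent" ([left, top, right, bottom] in pixels, round what is visible of it).
- vision.mark_of(query, camera): "at" ([column, row] in pixels: a listed point, or the origin of a listed thing).
The state is a dict: "t": time; "joint_positions": joint angles; "qd": joint speeds; "tau": joint torques, N m; "tool_pos": TCP position; "orientation": TCP orientation; "force": force on the tool from outside, world axes, zero at the start; "ft_torque": the same for the moment, N m; "finger_gap": finger opening in m; "grasp_force": force on a finger pad.
Only numpy, scipy, OpenCV 4.12 (cv2) and the standard library are available. Lean on these libraries where they do the work, as an engineer would, in place of code of your own. Each camera call takes 0.05 s, during which the arm holds its last target. There are 200 camera calls.

## Working session

There is one attempt and no reset: what is moved stays moved. The work goes in short steps, Python scripts to look and compute and a shell command to move; the robot and the scene stay as the last step left them, time stands still between calls to the robot, and variables do not carry over. Pictures are saved under pics/ and viewed, at most 10 in all, crops included, and the job is handed in when it is done.

```bash
mkdir -p pics
cat > h.py <<'E'
import numpy as np, cv2
from workcell import env, vision
from scipy.spatial.transform import Rotation as R
def rot(q): return R.from_quat([q[1],q[2],q[3],q[0]]).as_matrix()
def get(n): return vision.get_image(n)
def att(im):
    a=np.array(im["attitude"],float)
    return rot(a) if a.size==4 else a.reshape(3,3)
def cloud(im,n):
    v,u=np.mgrid[0:480,0:640].astype(float)
    f=240/np.tan(np.radians(im["fovy"])/2)
    x=(u-im["cx"]);y=(v-im["cy"])
    if n=="wrist":
        r=np.hypot(x,y)+1e-9;t=np.tan(np.minimum(r/f,1.5))/r;x=x*t;y=y*t
    else: x/=f;y/=f
    z=im["range_z"]
    P=np.stack([x*z,y*z,z],-1)@att(im).T+np.array(im["xyz"])
    P[z<=0]=np.nan
    return P
E
python3 - <<'E'
from h import *
for n in ["scene","side"]:
    im=get(n);cv2.imwrite(f"pics/{n}0.png",im["img"]);print(n,im["xyz"],im["attitude"],im["fovy"])
    P=cloud(im,n)
    for q in ["base","upper"]:
        for d in vision.cut_out(q,n):
            c=np.nanmedian(P[d["mask"]],0);print(q,round(d["conf"],2),np.round(d["extent"]),np.round(c,3))
    for q in ["dowel_big","dowel_small","hole_big","hole_small","handle"]:
        for d in vision.mark_of(q,n):
            u,v=np.round(d["at"]).astype(int);print(q,round(d["conf"],2),u,v,np.round(P[min(v,479),min(u,639)],3))
E
```

```text
scene [-0.28139561 -0.81761966  1.04480846] [-0.38760896  0.8365425  -0.34669411  0.17250837] 51.43020544464243
base 0.57 [320. 280. 380. 319.] [ 0.487 -0.209  0.037]
upper 0.9 [248. 251. 298. 281.] [0.43  0.053 0.022]
upper 0.59 [225. 220. 269. 243.] [0.476 0.226 0.023]
dowel_big 0.89 334 286 [ 0.486 -0.156  0.04 ]
dowel_big 0.29 349 234 [ 0.721 -0.006  0.012]
dowel_small 0.95 364 295 [ 0.519 -0.24   0.041]
hole_big 0.96 324 241 [ 0.597 -0.009  0.055]
hole_big 0.75 259 263 [0.404 0.078 0.028]
hole_big 0.67 237 233 [0.451 0.243 0.024]
hole_small 0.97 321 261 [ 0.562 -0.031  0.008]
hole_small 0.84 285 267 [0.453 0.016 0.021]
hole_small 0.71 260 240 [0.486 0.171 0.016]
handle 0.71 324 240 [ 0.594 -0.011  0.062]
handle 0.69 244 225 [0.472 0.23  0.052]
handle 0.68 272 258 [0.433 0.05  0.048]
side [ 0.06624718 -0.81233232  0.71108101] [-0.45696282  0.83928495 -0.2640935   0.13053883] 53.681936856161265
base 0.77 [300. 296. 386. 360.] [ 0.489 -0.217  0.037]
upper 0.79 [305. 246. 348. 288.] [ 0.597 -0.013  0.023]
upper 0.75 [216. 227. 270. 258.] [0.478 0.22  0.023]
upper 0.62 [229. 257. 286. 295.] [0.432 0.047 0.022]
dowel_big 0.64 322 311 [ 0.483 -0.157  0.04 ]
dowel_small 0.9 360 324 [ 0.524 -0.237  0.04 ]
hole_big 0.94 243 277 [0.408 0.079 0.021]
hole_big 0.8 335 261 [ 0.622 -0.008  0.03 ]
hole_big 0.7 233 242 [0.455 0.235 0.024]
hole_small 0.94 323 277 [ 0.564 -0.039  0.024]
hole_small 0.83 271 288 [ 0.442 -0.001  0.022]
hole_small 0.59 257 252 [0.492 0.168 0.014]
hole_small 0.21 411 287 [ 0.711 -0.19   0.022]
handle 0.96 329 258 [ 0.6   -0.014  0.051]
handle 0.75 258 270 [0.435 0.044 0.051]
handle 0.62 241 234 [0.476 0.223 0.048]
handle 0.16 341 330 [ 0.482 -0.228  0.04 ]
```

Run:
```python
import cv2
a=cv2.imread("pics/side0.png")[200:380,180:440]
cv2.imwrite("pics/c1.png",cv2.resize(a,None,fx=3,fy=3,interpolation=cv2.INTER_CUBIC))
```

```text
(no output)
```

View pics/c1.png

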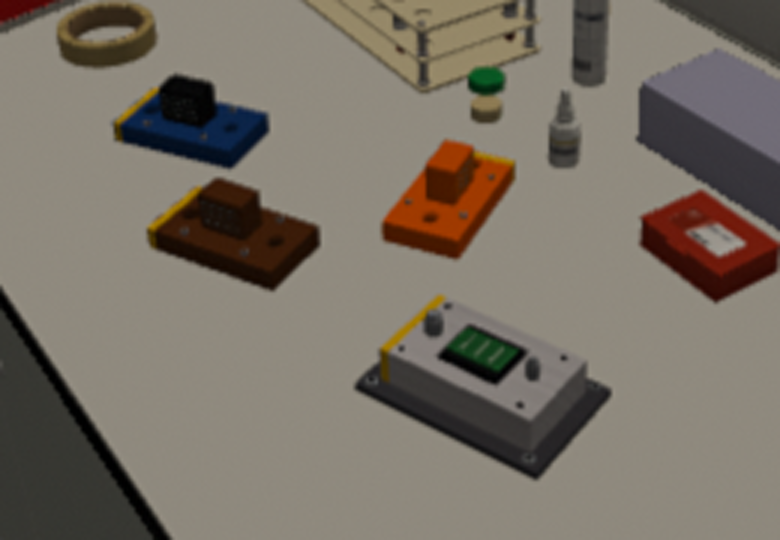

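Three look-alikes show up in the side picture: blue (245,240), brown (258,272) and orange (329,260). The blue one with the black handle fits the description. It is at about (0.475, 0.223) with yaw about 28°, and the crop confirms it. I'll move above it.

```bash
python3 -c "
from workcell import env
print(env.get_obs()['orientation'])"
python3 -m creep '[[[1,-0.9,1,0,0,0,-1],[1,-0.9,1,0,0,0,-1],[1,-0.9,1,0,0,0,-1],[1,-0.9,1,0,0,0,-1],[1,-0.9,1,0,0,0,-1],[1,-0.9,1,0,0,0,-1],[1,-0.9,1,0,0,0,-1],[1,-0.9,1,0,0,0,-1],[1,-0.9,1,0,0,0,-1],[1,0,0,0,0,0,0],[1,0,0,0,0,0,0]]]'
cat > look.py <<'E'
import sys
from h import *
tag,qs=sys.argv[1],sys.argv[2:]
o=env.get_obs();M=rot(o["orientation"]);print("tcp",np.round(o["tool_pos"],4),"toolY",np.round(M[:,1],3),"toolZ",np.round(M[:,2],3),"grasp",np.round(np.array(o["tool_pos"])+.155*M[:,2],4),"F",np.round(o["force"],1),"gap",o["finger_gap"],"q",np.round(o["joint_positions"],2))
im=get("wrist");cv2.imwrite(f"pics/{tag}.png",im["img"]);P=cloud(im,"wrist")
np.savez(f"/tmp/{tag}.npz",P=P,img=im["img"])
for q in qs:
    for d in vision.mark_of(q,"wrist"):
        u,v=np.round(d["at"]).astype(int);print(q,round(d["conf"],2),u,v,np.round(P[min(v,479),min(u,639)],4))
E
python3 look.py w1 hole_big hole_small handle
```

```text
[1.16791151e-05 7.07112010e-01 7.07101551e-01 2.54589671e-05]
t: 1.9
tool_pos: [0.4722, 0.2254, 0.405]
orientation: [0.0, 0.97, 0.244, 0.0]
force: [0.4, -0.3, -0.1]
finger_gap: 0.0855
grasp_force: 0.0
tcp [0.4722 0.2254 0.405 ] toolY [ 0.474 -0.881  0.001] toolZ [ 0.001 -0.    -1.   ] grasp [0.4723 0.2254 0.25  ] F [ 0.4 -0.3 -0.1] gap 0.08553319056923847 q [ 0.25 -0.05  1.95 -0.    1.25  1.33]
hole_big 0.92 393 297 [0.4244 0.1093 0.0204]
hole_big 0.8 272 190 [ 0.4616  0.2739 -0.0014]
hole_big 0.58 546 158 [0.6409 0.0372 0.0202]
hole_small 0.88 356 185 [ 0.507   0.2008 -0.    ]
hole_small 0.74 544 228 [ 0.576  -0.0083  0.0193]
hole_small 0.66 463 295 [0.4627 0.038  0.0206]
hole_small 0.42 274 192 [ 0.4609  0.2711 -0.0005]
handle 0.86 564 206 [0.6036 0.0112 0.0564]
handle 0.77 314 193 [0.488  0.2384 0.0551]
handle 0.61 435 310 [0.5024 0.1917 0.2531]
```

View pics/w1.png

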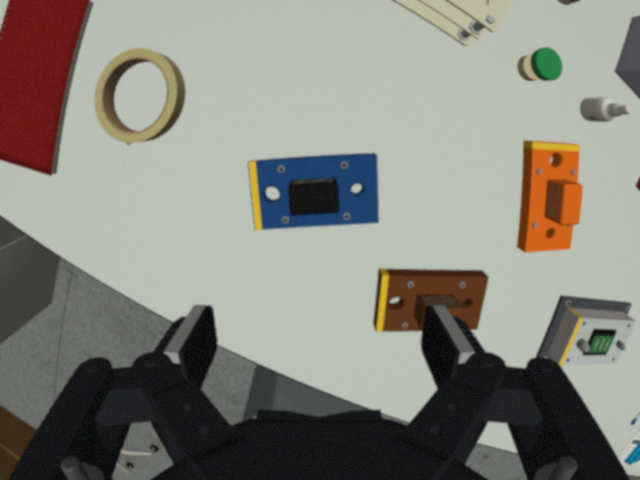

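The picture shows the blue upper half at (314,193), with its yellow end on the left, and the base at lower right. Tool y starts along world +x, so I turn back by +90°. The second view also tests the wrist camera's position against the fixed cameras.

```bash
python3 -m creep '[[[1,0,0,-0.4,0,0,1],[1,0,0,-0.4,0,0,1],[1,0,0,-0.4,0,0,1],[1,0,0,-0.4,0,0,1],[1,0,0,-0.4,0,0,1],[1,0,0,-0.4,0,0,1],[1,0,0,-0.4,0,0,1],[1,0,0,-0.4,0,0,1],[1,0,0,0,0,0,1],[1,0,0,0,0,0,1],[1,0,0,0,0,0,1],[1,0,0,0,0,0,1]]]' >/dev/null
python3 -m creep '[[[1,0,0,0,0,0,1],[1,0,0,0,0,0,0.1],[1,0,0,0,0,0,0],[1,0,0,0,0,0,0]]]' >/dev/null
python3 look.py w2 hole_big hole_small handle
python3 - <<'E'
from h import *
o=env.get_obs();M=rot(o["orientation"])
def blue(im):
    h=cv2.cvtColor(im["img"],cv2.COLOR_BGR2HSV);return (h[...,0]>100)&(h[...,0]<125)&(h[...,1]>120)&(h[...,2]>50)
for n in ["wrist","side","scene"]:
    im=get(n);P=cloud(im,n);m=blue(im)&(P[...,2]>.012)&(P[...,2]<.027)&(np.hypot(P[...,0]-.48,P[...,1]-.23)<.12)
    p=P[m][:,:2].astype(np.float32);print(n,m.sum(),cv2.minAreaRect(p),im["cx"],im["cy"],im["fovy"])
    if n=="wrist":
        print("cam in tool",M.T@(np.array(im["xyz"])-o["tool_pos"]),"\n",M.T@att(im))
E
```

```text
tcp [0.4728 0.2247 0.3247] toolY [ 0.882  0.47  -0.   ] toolZ [-0. -0. -1.] grasp [0.4728 0.2247 0.1697] F [ 1.1 -0.2  0.1] gap 0.08531293740606083 q [ 0.25  0.03  2.02 -0.    1.09 -0.24]
hole_big 0.84 210 313 [0.4307 0.2116 0.1688]
hole_big 0.8 337 166 [ 0.4628  0.2725 -0.0007]
hole_small 0.89 218 380 [0.4564 0.0549 0.0263]
hole_small 0.58 337 264 [0.4899 0.2176 0.0553]
handle 0.87 341 228 [0.4798 0.2414 0.0558]
handle 0.73 197 369 [0.4355 0.2039 0.1937]
wrist 8369 ((0.48534008860588074, 0.23314866423606873), (0.06617645919322968, 0.11430022120475769), 31.741912841796875) 318.70442716625814 241.43170982878627 65.70646984690485
cam in tool [ 0.07668643 -0.00060105  0.03107825] 
 [[ 3.43376664e-05 -9.54107318e-01 -2.99464896e-01]
 [ 9.99999858e-01  1.91845830e-04 -4.96565211e-04]
 [ 5.31227594e-04 -2.99464836e-01  9.54107190e-01]]
side 328 ((0.48543214797973633, 0.22976362705230713), (0.06732942163944244, 0.11573056876659393), 30.39796257019043) 326.29828996850625 247.77350798535932 53.681936856161265
scene 333 ((0.48595130443573, 0.23187503218650818), (0.07239554077386856, 0.11530373245477676), 31.99663543701172) 318.3653119946373 241.9935827279837 51.43020544464243
```

View pics/w2.png

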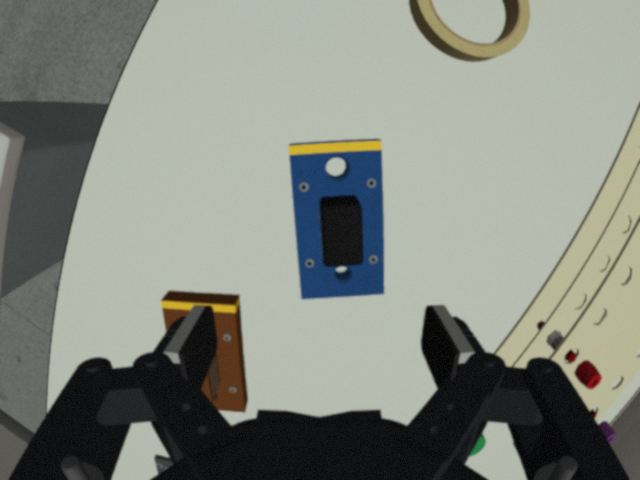

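The cameras agree: the upper half is near (0.485, 0.235) with yaw about 31.8°. The earlier mismatch came from the network's point picks. Next I measure the handle top.

Run:
```python
from h import *
d=np.load("/tmp/w2.npz");P=d["P"];near=np.hypot(P[...,0]-.485,P[...,1]-.235)<.1
m=near&(P[...,2]>.052)&(P[...,2]<.06);print(cv2.minAreaRect(P[m][:,:2].astype(np.float32)),np.median(P[m],0))
m=near&(P[...,2]>.015)&(P[...,2]<.025);r=cv2.minAreaRect(P[m][:,:2].astype(np.float32));print(r)
```

```text
((0.4830080568790436, 0.23659469187259674), (0.028439152985811234, 0.044236693531274796), 31.74344253540039) [0.48221504 0.23772755 0.05560481]
((0.4831734597682953, 0.23643115162849426), (0.06847535073757172, 0.1249011978507042), 31.65896224975586)
```

```bash
python3 -m creep '[[[1,0.41,0.47,0,0,0,0.53],[1,0,0,-0.8,0,0,0],[1,0,0,-0.8,0,0,0],[1,0,0,-0.8,0,0,0],[1,0,0,-0.8,0,0,0],[1,0,0,-0.8,0,0,0],[1,0,0,-0.6,0,0,0],[1,0,0,-0.4,0,0,0],[1,0,0,-0.1,0,0,0],[1,0,0,0,0,0,0]]]'
python3 -m creep '[[[0,0,0,0,0,0,0],[0,0,0,0,0,0,0],[0,0,0,0,0,0,0],[0,0,0,0,0,0,0],[0,0,0,0,0,0,0],[0,0,0,0,0,0,0],[0,0,0,0,0,0,0]]]'
```

```text
t: 5.05
tool_pos: [0.4829, 0.2368, 0.1973]
orientation: [0.0, 0.486, 0.874, 0.0]
force: [0.0, 0.1, 0.6]
finger_gap: 0.0854
grasp_force: 0.0
t: 5.75
tool_pos: [0.4831, 0.2369, 0.1979]
orientation: [0.0, 0.486, 0.874, 0.0]
force: [-0.4, 0.7, 4.0]
finger_gap: 0.027
grasp_force: 60.4
```

Grasped at 60 N. I lift it and carry it past the base to the side where the wrist camera can see the base freely.

```bash
python3 -m creep '[[[0,0,0,0.3,0,0,0],[0,0,0,0.6,0,0,0],[0,0,0,0.9,0,0,0],[0,0,0,0.9,0,0,0],[0,0,0,0.9,0,0,0],[0,0,0,0.9,0,0,0],[0,0,0,0.9,0,0,0],[0,0.1,-0.5,0.6,0,0,0],[0,0.1,-0.8,0.4,0,0,0],[0,0.1,-1,0,0,0,0],[0,0.1,-1,0,0,0,0],[0,0.1,-1,0,0,0,0]]]'
python3 -m creep '[[[0,0.1,-1,0,0,0,-0.1],[0,0.1,-1,0,0,0,-0.1],[0,0.1,-1,0,0,0,-0.1],[0,0.1,-1,0,0,0,-0.1],[0,0.1,-1,0,0,0,-0.1],[0,0.1,-1,0,0,0,-0.1],[0,0.1,-1,0,0,0,-0.1],[0,0.1,-1,0,0,0,-0.1],[0,0.2,-1,0,0,0,-0.1],[0,0.2,-1,0,0,0,-0.1],[0,0.2,-1,0,0,0,-0.05],[0,0.2,-1,0,0,0,0]]]'
python3 -m creep '[[[0,0.1,-1,0,0,0,0],[0,0.1,-1,0,0,0,0],[0,0.1,-1,0,0,0,0],[0,0.1,-1,0,0,0,0],[0,0.1,-0.7,0,0,0,0],[0,0.1,-0.3,0,0,0,0],[0,0,0,0,0,0,0],[0,0,0,0,0,0,0]]]'
python3 look.py w3 dowel_big dowel_small base
```

```text
t: 6.95
tool_pos: [0.4948, 0.1276, 0.3572]
orientation: [-0.0, 0.486, 0.874, -0.0]
force: [0.5, -0.1, -2.5]
finger_gap: 0.0272
grasp_force: 59.6
t: 8.15
tool_pos: [0.5345, -0.1724, 0.3569]
orientation: [-0.001, 0.54, 0.841, -0.0]
force: [0.1, 0.4, -2.7]
finger_gap: 0.0272
grasp_force: 59.6
t: 8.95
tool_pos: [0.5501, -0.2951, 0.3569]
orientation: [-0.001, 0.54, 0.842, 0.0]
force: [-0.4, 0.4, -3.0]
finger_gap: 0.0274
grasp_force: 59.6
tcp [ 0.5501 -0.2951  0.3569] toolY [ 0.909  0.417 -0.   ] toolZ [-0.001  0.001 -1.   ] grasp [ 0.55   -0.2949  0.2019] F [-0.4  0.4 -3. ] gap 0.027377210329776906 q [-0.65  0.22  1.75  0.    1.18 -1.08]
dowel_big 0.63 321 35 [ 0.4896 -0.161   0.0531]
dowel_small 0.76 313 137 [ 0.5161 -0.2329  0.0534]
base 0.8 314 93 [ 0.5029 -0.2024  0.0443]
```

View pics/w3.png

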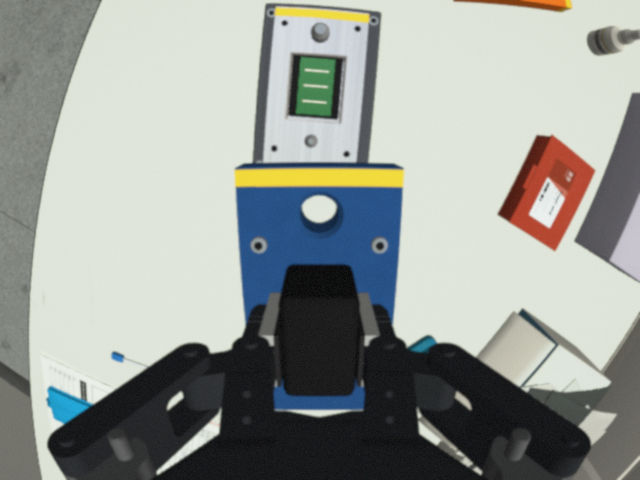

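The view shows the base land with the dowels at (321,32) and (311,140), and the held blue plate with its yellow end on the same side. I fit the dowel tops and the held plate.

```bash
cat > fit.py <<'E'
import sys
from h import *
d=np.load(f"/tmp/{sys.argv[1]}.npz");P=d["P"];img=d["img"]
for c in [(.488,-.162),(.521,-.237)]:
    m=(np.hypot(P[...,0]-c[0],P[...,1]-c[1])<.02)&(P[...,2]>.0545)&(P[...,2]<.0585)
    r=cv2.minEnclosingCircle(P[m][:,:2].astype(np.float32)) if m.sum()>3 else None
    print("dowel top",m.sum(),np.round(P[m].mean(0),4),r)
m=(P[...,2]>.036)&(P[...,2]<.0405)&(np.hypot(P[...,0]-.503,P[...,1]+.2)<.12)
v,u=np.where(m);
n,l,s,c=cv2.connectedComponentsWithStats(m.astype(np.uint8));k=1+np.argmax(s[1:,4]);m=l==k
p=P[m];print("land",cv2.minAreaRect(p[:,:2].astype(np.float32)),np.median(p[:,2]))
o=env.get_obs();M=rot(o["orientation"]);T=(P-np.array(o["tool_pos"]))@M
hsv=cv2.cvtColor(img,cv2.COLOR_BGR2HSV)
y=(hsv[...,0]>20)&(hsv[...,0]<35)&(hsv[...,1]>130)&(T[...,2]<.19)&(T[...,2]>.15)
b=(hsv[...,0]>100)&(hsv[...,0]<125)&(hsv[...,1]>120)&(T[...,2]<.2)&(T[...,2]>.15)
y2=(y|b)&(abs(T[...,2]-np.median(T[y][:,2]))<.003)&(T[...,0]>.035)
print("plate in tool: topz",np.median(T[b&y2][:,2]),np.median(T[y&y2][:,2]),"rect",cv2.minAreaRect(T[y2][:,:2].astype(np.float32)),"xmax",np.percentile(T[y2][:,0],[98,99.5]))
xs=np.linspace(.036,.058,8)
e=[];
for a in xs:
    q=T[y2&(abs(T[...,0]-a)<.002)][:,1];e.append((np.percentile(q,1)+np.percentile(q,99))/2)
print("midline slope deg",np.degrees(np.polyfit(xs,e,1)[0]),"mid",np.round(e,4))
E
python3 fit.py w3
```

```text
dowel top 115 [ 0.4868 -0.1576  0.0556] ((0.4867768883705139, -0.15756267309188843), 0.005010813474655151)
dowel top 40 [ 0.5154 -0.2361  0.0557] ((0.5152374505996704, -0.23603641986846924), 0.0030125100165605545)
land ((0.5005462169647217, -0.1955227553844452), (0.07303158193826675, 0.12605656683444977), 19.860105514526367) 0.03769797741075054
plate in tool: topz 0.17841858268280625 0.17820292025079848 rect ((0.04844577610492706, -0.000966046005487442), (0.026890432462096214, 0.06766898185014725), 0.010511225089430809) xmax [0.06060599 0.0617176 ]
midline slope deg -0.035092425475787815 mid [-0.0009 -0.0008 -0.001  -0.0008 -0.0011 -0.0011 -0.0008 -0.0009]
```

```bash
python3 -m creep '[[[0,-0.4,0.8,0,0,0,-0.2],[0,-0.4,0.8,-0.2,0,0,-0.2],[0,-0.4,0.8,-0.4,0,0,-0.2],[0,-0.4,0.8,-0.6,0,0,-0.07],[0,-0.33,0.74,-0.6,0,0,0],[0,0,0,-0.6,0,0,0],[0,0,0,-0.5,0,0,0],[0,0,0,-0.38,0,0,0],[0,0,0,0,0,0,0],[0,0,0,0,0,0,0]]]'
python3 look.py w4; python3 fit.py w4
python3 - <<'E'
from h import *
a=get("side")["img"][230:380,250:450]; w=cv2.imread("pics/w4.png")[60:300,200:440]
cv2.imwrite("pics/c4.png",np.hstack([cv2.resize(w,(400,400)),cv2.resize(a,(400,400*150//200)) if 0 else cv2.copyMakeBorder(cv2.resize(a,(400,300),interpolation=2),0,100,0,0,0)]))
E
```

```text
t: 10.15
tool_pos: [0.5024, -0.1979, 0.2754]
orientation: [0.0, 0.574, 0.819, -0.0]
force: [0.0, -0.4, -2.9]
finger_gap: 0.0273
grasp_force: 59.5
tcp [ 0.5024 -0.1979  0.2754] toolY [0.94  0.342 0.   ] toolZ [ 0. -0. -1.] grasp [ 0.5024 -0.198   0.1204] F [ 0.  -0.4 -2.9] gap 0.02732890187517516 q [-0.56  0.14  2.01 -0.    1.   -0.91]
dowel top 66 [ 0.4879 -0.1598  0.0556] ((0.4881364703178406, -0.1595405489206314), 0.0034723191056400537)
dowel top 0 [nan nan nan] None
land ((0.4805143475532532, -0.1401156485080719), (0.07235189527273178, 0.007642698008567095), 19.95408058166504) 0.037904473097448266
plate in tool: topz 0.1785939514071146 0.17833307024745668 rect ((0.0485989972949028, -0.0009524710476398468), (0.06779482215642929, 0.027164533734321594), 89.93782043457031) xmax [0.06082574 0.0619177 ]
midline slope deg -0.6169595038403629 mid [-0.0007 -0.0007 -0.0009 -0.0007 -0.0009 -0.0011 -0.0008 -0.001 ]fit.py:7: RuntimeWarning: Mean of empty slice.
  print("dowel top",m.sum(),np.round(P[m].mean(0),4),r)
  ret = um.true_divide(
```

View pics/c4.png

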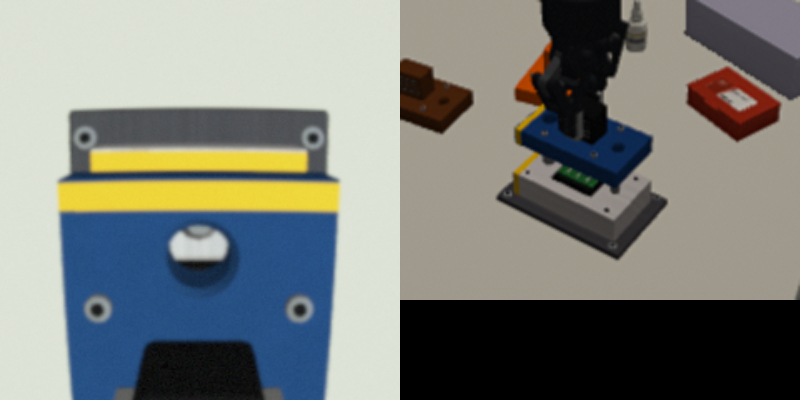

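Aligned to about 1.5 mm. The dowel shows in the big hole at crop (198,235). I correct the offset and lower in small steps.

```bash
python3 -m creep '[[[0,-0.02,0.06,-0.1,0,0,0],[0,0,0,-0.2,0,0,0],[0,0,0,-0.2,0,0,0],[0,0,0,-0.15,0,0,0],[0,0,0,-0.1,0,0,0],[0,0,0,-0.1,0,0,0],[0,0,0,-0.1,0,0,0],[0,0,0,-0.08,0,0,0],[0,0,0,-0.04,0,0,0],[0,0,0,0,0,0,0]]]'
python3 look.py w5
```

```text
t: 11.25
tool_pos: [0.5015, -0.1957, 0.2483]
orientation: [-0.0, 0.574, 0.819, -0.0]
force: [-0.1, 0.8, -2.9]
finger_gap: 0.027
grasp_force: 59.5
tcp [ 0.5015 -0.1957  0.2483] toolY [ 0.94   0.342 -0.   ] toolZ [-0.  0. -1.] grasp [ 0.5014 -0.1957  0.0933] F [-0.1  0.8 -2.9] gap 0.027019275453427027 q [-0.56  0.17  2.02 -0.    0.94 -0.91]
```

```bash
python3 -m creep '[[[0,0.01,-0.03,-0.02,0,0,0],[0,0,0,-0.05,0,0,0],[0,0,0,-0.05,0,0,0],[0,0,0,-0.05,0,0,0],[0,0,0,-0.05,0,0,0],[0,0,0,-0.03,0,0,0],[0,0,0,0,0,0,0]]]'
python3 look.py w6
```

```text
t: 12.0
tool_pos: [0.5017, -0.1964, 0.2421]
orientation: [-0.0, 0.574, 0.819, -0.0]
force: [-0.5, -0.2, -3.1]
finger_gap: 0.0277
grasp_force: 59.5
tcp [ 0.5017 -0.1964  0.2421] toolY [ 0.94   0.342 -0.   ] toolZ [-0.  0. -1.] grasp [ 0.5016 -0.1964  0.0871] F [-0.5 -0.2 -3.1] gap 0.027736291573211832 q [-0.56  0.19  2.02 -0.    0.93 -0.91]
```

The upper half is on the dowels with no side force. Now a slow press.

```bash
python3 -m creep '[[[0,0,0,-0.03,0,0,0],[0,0,0,-0.03,0,0,0],[0,0,0,-0.03,0,0,0],[0,0,0,-0.03,0,0,0],[0,0,0,0,0,0,0]]]'
python3 -m creep '[[[0,0,0,-0.03,0,0,0],[0,0,0,-0.03,0,0,0],[0,0,0,-0.03,0,0,0],[0,0,0,-0.03,0,0,0],[0,0,0,0,0,0,0]]]'
python3 look.py w7; python3 fit.py w7 2>/dev/null
```

```text
t: 12.55
tool_pos: [0.5019, -0.1965, 0.2399]
orientation: [0.0, 0.573, 0.819, -0.0]
force: [-2.6, 0.8, 3.5]
finger_gap: 0.0278
grasp_force: 60.4
t: 13.05
tool_pos: [0.5019, -0.1966, 0.2368]
orientation: [-0.0, 0.573, 0.819, -0.0]
force: [-4.1, 2.5, 6.8]
finger_gap: 0.0273
grasp_force: 60.8
tcp [ 0.5019 -0.1966  0.2368] toolY [ 0.94   0.342 -0.   ] toolZ [-0. -0. -1.] grasp [ 0.5019 -0.1966  0.0818] F [-4.1  2.5  6.8] gap 0.027268970227225915 q [-0.56  0.19  2.02 -0.    0.92 -0.91]
dowel top 2473 [ 0.4878 -0.1606  0.0575] ((0.4879666268825531, -0.16200792789459229), 0.020067736506462097)
dowel top 300 [ 0.5272 -0.247   0.0582] ((0.524016261100769, -0.2446136474609375), 0.017849374562501907)
land ((0.479981392621994, -0.13767603039741516), (0.07206404209136963, 0.0032800002954900265), 19.767257690429688) 0.037782258906214033
plate in tool: topz 0.17814457025631744 0.1778684655584033 rect ((0.04847767576575279, -0.0006929673254489899), (0.026944298297166824, 0.06858500093221664), 0.006668287795037031) xmax [0.06064788 0.06173814]
midline slope deg 0.10877019791102703 mid [-0.0007 -0.0008 -0.0007 -0.0007 -0.0008 -0.0006 -0.0006 -0.0007]
```

```bash
python3 -m creep '[[[0,-0.012,0.01,-0.02,0,0,0],[0,0,0,-0.02,0,0,0],[0,0,0,-0.02,0,0,0],[0,0,0,0,0,0,0]]]'
python3 -m creep '[[[0,0,0,-0.02,0,0,0],[0,0,0,-0.02,0,0,0],[0,0,0,0,0,0,0]]]'
python3 look.py w8; python3 fit.py w8 2>/dev/null|tail -2
```

```text
t: 13.5
tool_pos: [0.5018, -0.1965, 0.2359]
orientation: [0.0, 0.573, 0.819, -0.0]
force: [-3.6, 1.8, 8.1]
finger_gap: 0.0271
grasp_force: 61.1
t: 13.8
tool_pos: [0.5019, -0.1965, 0.2359]
orientation: [0.0, 0.573, 0.819, -0.0]
force: [-6.4, 2.7, 14.2]
finger_gap: 0.0272
grasp_force: 61.9
tcp [ 0.5019 -0.1965  0.2359] toolY [ 0.94   0.342 -0.   ] toolZ [-0. -0. -1.] grasp [ 0.5019 -0.1965  0.0809] F [-6.4  2.7 14.2] gap 0.027193011099026575 q [-0.56  0.2   2.03 -0.    0.92 -0.91]
plate in tool: topz 0.1781348752895855 0.1779020396333351 rect ((0.048461876809597015, -0.0005890578031539917), (0.026918776333332062, 0.0684749037027359), 0.0011631811503320932) xmax [0.06064741 0.06172903]
midline slope deg 0.07592694006554357 mid [-0.0007 -0.0007 -0.0007 -0.0006 -0.0008 -0.0007 -0.0005 -0.0008]
```

```bash
python3 -m creep '[[[0,-0.02,0.01,-0.02,0,0,0],[0,-0.01,0,-0.02,0,0,0],[0,0,0,-0.01,0,0,0],[0,0,0,0,0,0,0],[0,0,0,0,0,0,0]]]'
python3 look.py w9; python3 fit.py w9 2>/dev/null|tail -2
python3 - <<'E'
from h import *
d=np.load("/tmp/w9.npz");P=d["P"];h=cv2.cvtColor(d["img"],cv2.COLOR_BGR2HSV)
b=(h[...,0]>100)&(h[...,0]<125)&(h[...,1]>120)&(abs(P[...,2]-.058)<.004)&(np.hypot(P[...,0]-.5,P[...,1]+.2)<.08)
q=P[b];A=np.c_[q[:,:2]-[.501,-.197],np.ones(len(q))];print("plane",np.linalg.lstsq(A,q[:,2],rcond=None)[0])
a=get("side")["img"][270:370,280:410];cv2.imwrite("pics/c9.png",cv2.resize(a,(780,600),interpolation=2))
E
```

```text
t: 14.35
tool_pos: [0.5017, -0.1964, 0.2359]
orientation: [0.001, 0.573, 0.819, 0.0]
force: [-6.6, 3.7, 18.5]
finger_gap: 0.0274
grasp_force: 62.5
tcp [ 0.5017 -0.1964  0.2359] toolY [0.94  0.342 0.001] toolZ [ 0.001 -0.001 -1.   ] grasp [ 0.5019 -0.1965  0.0809] F [-6.6  3.7 18.5] gap 0.027392708740075218 q [-0.56  0.2   2.03 -0.    0.92 -0.91]
plate in tool: topz 0.17806357503578124 0.17784480372040504 rect ((0.04846541956067085, -0.0007854066789150238), (0.06861840188503265, 0.026929132640361786), 89.9985580444336) xmax [0.06068177 0.06175893]
midline slope deg 0.10922656297334628 mid [-0.0006 -0.0008 -0.0007 -0.0007 -0.0008 -0.0006 -0.0005 -0.0008]
plane [ 0.00058724 -0.00275018  0.05778371]
```

View pics/c9.png

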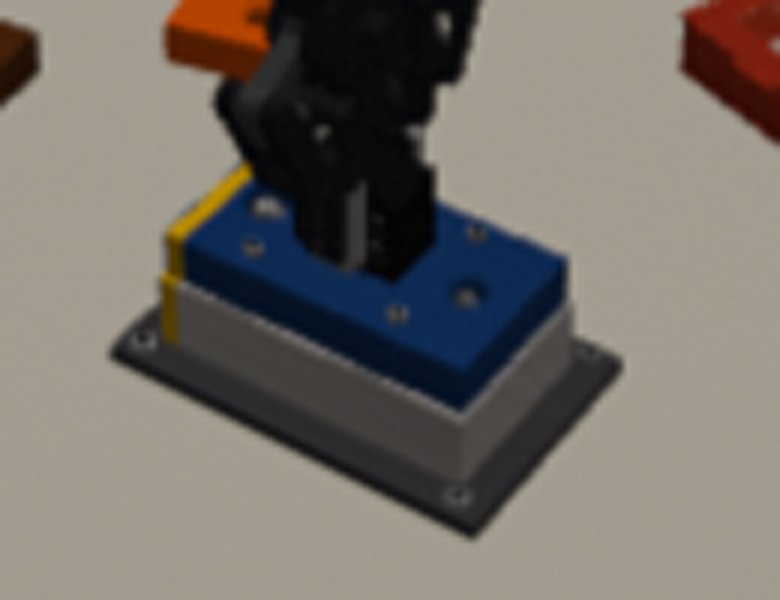

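The halves are flat together with no visible gap, and the yellow ends match at (200,240). The plate top is at 57.8 mm (nominal 58) with about 0.16° of tilt, and the push is a steady 18 N or so. Handing in.

```bash
python3 -c "
from workcell import env
print(env.hand_in())"
```

```text
the job is handed in; nothing more can be done
None
```

The chip holder is closed and handed in: the blue upper half is on both dowels, yellow ends matched, held down flat with about 18 N at the wrist, and done in about 15 s of robot time.

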